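# Sweep sample discs through the gate into the drop slot

## Robot

A 6-joint arm with a two-finger parallel gripper is mounted at the origin on the work surface. World frame = base frame: x ahead of the robot, y to its left, z up, the work surface at z = 0. Lengths are in m, angles in rad, forces in N, time in s.
With the tool pointing down it reaches from about 0.375 to 0.9 m from the base axis. Payload 3.1 kg.
Tool frame: the origin (TCP) lies midway between the tips of the shut fingers; the grasp point (between the pads) lies 19 mm behind it; x points along the fingers, y is the direction in which the jaws open and shut, and the axes are right-handed (so a half turn about x gives the same grasp; the last joint's range is limited). The gripper opens to 87 mm and grips with 3 to 60 N. Pads are 19 mm wide; open, the fingers measure 117 mm over their backs; the gripper's body (75 mm by 190 mm) begins 51 mm behind the grasp point.
Start: joints at [-1.371, 0.527, 1.433, -0, 1.181, -0.178], TCP at [0.231, -0.581, 0.189] pointing down, gripper open.
Joint ranges: [-3.08, 3.08], [-0.75, 2.2], [0.22, 2.44], [-1.43, 4.57], [0, 2.65], [-2.85, 2.85]. Speed limits (rad/s): [2.79, 2.79, 3.14, 3.14, 3.14, 3.14].

## Interface

Orientations are given as a unit quaternion [x, y, z, w].
In Python, from rig import get_obs, imaging, robot gives the robot as it stands.
- The arm moves only by the shell command python3 -m inch 'ROWS' [FORCE]. ROWS is JSON, a list of rows, each a list of 3 entries, a list of its own where there are three numbers: the finger opening in mm, from 0 to 87, then the shift along the tool's x, y, z in mm, then the turn, a rotation vector about the tool's x, y, z in degrees. In form: [[grip, [dx, dy, dz], [wx, wy, wz]], ...]. A call has 1 to 12 rows; each row shifts and turns the pose as measured when the row begins, along the tool's axes as they then stand; what a row does not reach is not made up. A row lasts 1/8 s, in which the tool goes at most 62.5 mm and 10.7 degrees, less where a joint would pass 70% of its speed; a pose out of reach is approached as far as the arm can. A call with a gripper value outside its range is refused whole. The fingers move at their own pace and stop on an object; FORCE is the grip in N (left out, the last holds). Time passes only in rows, so rows that do not move let the fingers close. It gives the time, the measured TCP pose, the force and the opening at its end, in the units of the state.
- get_obs(): the state, without advancing time (a new reading comes with each control period).
- imaging.camera(name): name is "scene" or "top" or "wrist"; returns the picture (420x560x3 uint8, red, green, blue); there is no depth.
- imaging.camera_params(name): a dict with "camera_matrix" (3x3 intrinsics, pixels), "xyz" and "rotation" of the camera in the world. Camera axes: x right, y down, z forward; pixel columns grow to the right and rows downward; lengths in m; the calibration is good to about 2 mm. A picture is of the moment at which its call begins: read the wrist's pose just before it. camera_params takes no time and is no camera call; for the wrist camera it gives the pose at the moment of the call.
- robot.hand_in(): hands the job in, once; it reports no verdict.
Trained networks look in the newest picture that a camera, given by its name, has taken for a name from the list of things; names that differ only in an ending like _2 or _b are one class to them, and where a whole thing is asked for, a point or a joint stands for the part that bears it (a point fixed in the world has none). Each returns a list of dicts, best first, with "confidence" (0 to 1); they miss things now and then, are a little off and sometimes report something else, mostly with a low value. They report only what shows in the picture. A call takes as long as a camera call. They do not tell look-alikes from the thing itself.
- imaging.cut_out(camera, target): "pixels" (420x560 bool, what is visible of it) and "box" ([centre column, centre row, width, height] in pixels, round what is visible of it).
- imaging.tip_of(camera, target): "pixel" ([column, row] in pixels: a listed point, or the origin of a listed thing).
The state is a dict: "time": time; "q": joint angles; "joint_velocities": joint speeds; "joint_torque": joint torques, N m; "position": TCP position; "tool_rot": TCP orientation; "ft_force": force on the tool from outside, world axes, zero at the start; "moment": the same for the moment, N m; "grip_width": finger opening in m.
Only numpy, scipy, OpenCV 4.12 (cv2) and the standard library are available. Lean on these libraries where they do the work, as an engineer would, in place of code of your own. Each camera call takes 0.05 s, during which the arm holds its last target. There are 200 camera calls.

## Task

With your fingertips, push the three flat steel sample discs along the tray's deck and through the narrow gate, one at a time, so that each drops into the slot behind it. Push them gently and nothing more: do not grip or lift them. Leave the weight and the crucible in the tray's corners, and the bottle and beaker beside it, where they stand.

Things in the scene. Friction and masses are not known exactly. Their poses are not given: they have to be found in the camera images.
- tray: fixed white raised tray with aluminium rims; origin at bench level (z = 0). +x: towards and through the gate. Flat deck 60 mm above the bench, x -115 to +60, y -130 to +130 mm inside the rims (15 mm above the deck, 5 mm thick). At x = +60 the deck ends in a sheer edge; the gate rim stands beyond it (x +60 to +65). Discs start at x -60 to -30 mm, side by side, about 66 mm apart in y
- gate (a point): middle of the gate, on the deck's edge at deck height (tray x = +60, y = 0, z = 60 mm; axes as the tray's). The gate is a 42 mm gap in the 5 mm thick gate rim. A disc whose centre is pushed more than a few mm past this line tips over the edge and drops into the slot by itself: a pusher wider than the gate can stay on the deck side
- slot (a point): middle of the slot's floor. The slot is an open-topped well behind the gate, 50 mm long in tray x (+60 to +110 mm), 90 mm wide in tray y, its floor 5 mm above the bench and 55 mm below the deck, its outer walls as high as the rims
- disc0: plain flat dark steel disc, 30 mm diameter, 12 mm thick, about 66 g, lying loose on the tray's deck; origin at the centre of its underside (the discs are identical)
- disc1: plain flat dark steel disc, 30 mm diameter, 12 mm thick, about 66 g, lying loose on the tray's deck; origin at the centre of its underside (the discs are identical)
- disc2: plain flat dark steel disc, 30 mm diameter, 12 mm thick, about 66 g, lying loose on the tray's deck; origin at the centre of its underside (the discs are identical)
- weight: loose steel balance weight with a knob, 34 mm diameter, 46 mm tall, 200 g, standing on the deck in one of the two corners beside the gate (about 105 mm to one side of it and 30 mm before the rim; it and the crucible swap corners); origin at the centre of its base
- crucible: loose dark grey graphite cup, 36 mm diameter, 34 mm tall, 40 g, in the other corner; origin at the centre of its base
- bottle: loose amber bottle, 60 mm diameter, 120 mm tall, standing on the bench about 225 mm from the tray's middle on its +y side; origin at the centre of its base
- beaker: loose glass beaker, 60 mm diameter, 75 mm tall, standing on the bench about 215 mm from the tray's middle on its -y side; origin at the centre of its base
There are look-alikes about, which are no part of the job. What is shaped like the disc1 but purple or turquoise is not meant.

How it is judged:
On the way, in this order (a step that is already met when the one before it is completed fails the run):
1. one disc, and only one, has dropped into the slot ((((z of disc0 in the frame of tray below 0.05 m and x of disc0 in the frame of tray between 0.058 and 0.112 m and y of disc0 in the frame of tray between -0.047 and 0.047 m) and not (z of disc1 in the frame of tray below 0.05 m) and not (z of disc2 in the frame of tray below 0.05 m)) or (not (z of disc0 in the frame of tray below 0.05 m) and (z of disc1 in the frame of tray below 0.05 m and x of disc1 in the frame of tray between 0.058 and 0.112 m and y of disc1 in the frame of tray between -0.047 and 0.047 m) and not (z of disc2 in the frame of tray below 0.05 m)) or (not (z of disc0 in the frame of tray below 0.05 m) and not (z of disc1 in the frame of tray below 0.05 m) and (z of disc2 in the frame of tray below 0.05 m and x of disc2 in the frame of tray between 0.058 and 0.112 m and y of disc2 in the frame of tray between -0.047 and 0.047 m)))), for 0.2 s.
2. a second disc has dropped into the slot, the third not yet ((((z of disc0 in the frame of tray below 0.05 m and x of disc0 in the frame of tray between 0.058 and 0.112 m and y of disc0 in the frame of tray between -0.047 and 0.047 m) and (z of disc1 in the frame of tray below 0.05 m and x of disc1 in the frame of tray between 0.058 and 0.112 m and y of disc1 in the frame of tray between -0.047 and 0.047 m) and not (z of disc2 in the frame of tray below 0.05 m)) or ((z of disc0 in the frame of tray below 0.05 m and x of disc0 in the frame of tray between 0.058 and 0.112 m and y of disc0 in the frame of tray between -0.047 and 0.047 m) and not (z of disc1 in the frame of tray below 0.05 m) and (z of disc2 in the frame of tray below 0.05 m and x of disc2 in the frame of tray between 0.058 and 0.112 m and y of disc2 in the frame of tray between -0.047 and 0.047 m)) or (not (z of disc0 in the frame of tray below 0.05 m) and (z of disc1 in the frame of tray below 0.05 m and x of disc1 in the frame of tray between 0.058 and 0.112 m and y of disc1 in the frame of tray between -0.047 and 0.047 m) and (z of disc2 in the frame of tray below 0.05 m and x of disc2 in the frame of tray between 0.058 and 0.112 m and y of disc2 in the frame of tray between -0.047 and 0.047 m)))), for 0.2 s.
3. all three discs are in the slot (((z of disc0 in the frame of tray below 0.05 m and x of disc0 in the frame of tray between 0.058 and 0.112 m and y of disc0 in the frame of tray between -0.047 and 0.047 m) and (z of disc1 in the frame of tray below 0.05 m and x of disc1 in the frame of tray between 0.058 and 0.112 m and y of disc1 in the frame of tray between -0.047 and 0.047 m) and (z of disc2 in the frame of tray below 0.05 m and x of disc2 in the frame of tray between 0.058 and 0.112 m and y of disc2 in the frame of tray between -0.047 and 0.047 m))), for 0.2 s.
At the end, for the whole second after the job is handed in: All three discs lie at rest inside the slot (origins within its outline and at least 10 mm below the deck); the weight, crucible, bottle and beaker stand upright within 20 mm of where they began (z of each of disc0, disc1, disc2 in the frame of tray below 0.05 m and x of disc0 in the frame of tray between 0.058 and 0.112 m and y of disc0 in the frame of tray between -0.047 and 0.047 m and x of disc1 in the frame of tray between 0.058 and 0.112 m and y of disc1 in the frame of tray between -0.047 and 0.047 m and x of disc2 in the frame of tray between 0.058 and 0.112 m and y of disc2 in the frame of tray between -0.047 and 0.047 m and linear speed of each of disc0, disc1, disc2 below 0.03 m/s and distance of each of weight, crucible, bottle, beaker from where it was at the start of the episode below 0.02 m and angle between each of weight, crucible, bottle, beaker's own z axis and vertical below 0.2 rad); the robot touches nothing.
It fails at once if a disc is lifted more than 8 mm off the deck (z of any of disc0, disc1, disc2 in the frame of tray above 0.068 m).
It fails at once if a disc is squeezed (more than 20 N between the fingers and the disc) (contact force between the fingers and disc0 above 20 N or contact force between the fingers and disc1 above 20 N or contact force between the fingers and disc2 above 20 N).
It fails at once if the weight, crucible, bottle or beaker is moved 20 mm or more or knocked over (distance of any of weight, crucible, bottle, beaker from where it was at the start of the episode above 0.02 m or angle between any of weight, crucible, bottle, beaker's own z axis and vertical above 0.5 rad).
It also fails if it takes over 61 s, if anything falls off the work surface, if the arm or the gripper's body presses on something with over 40 N, if the wrist force passes 120 N, or if a joint passes its speed limit or range.

## Working session

There is one attempt and no reset: what is moved stays moved. The work goes in short steps, Python scripts to look and compute and a shell command to move; the robot and the scene stay as the last step left them, time stands still between calls to the robot, and variables do not carry over. Pictures are saved under pics/ and viewed, about 8 in all and at most 12, crops included, and the job is handed in when it is done.

```bash
mkdir -p pics; ls; cat > h.py <<'E'
import numpy as np,cv2
from rig import get_obs,imaging,robot
from scipy.spatial.transform import Rotation as R
def cam(n):
    p=imaging.camera_params(n); K=np.array(p["camera_matrix"]);t=np.array(p["xyz"]);r=np.array(p["rotation"])
    if r.shape!=(3,3): r=R.from_quat(r).as_matrix()
    return K,t,r
def ray(n,px):
    K,t,r=cam(n); d=r@np.linalg.inv(K)@np.array([px[0],px[1],1.]); return t,d
def atz(n,px,z):
    t,d=ray(n,px); return t+d*(z-t[2])/d[2]
def proj(n,X):
    K,t,r=cam(n); c=K@(r.T@(np.array(X)-t)); return c[:2]/c[2]
def save(n,f):
    im=imaging.camera(n); cv2.imwrite('pics/'+f,im[:,:,::-1]); return im
E
python3 - <<'E'
from h import *
o=get_obs();print(o)
for n in("top","scene"):
    save(n,n+'0.png'); print(n,cam(n)[1],cam(n)[2].round(2).tolist())
    for t in("disc0","tray","gate","slot","weight","crucible","bottle","beaker"):
        for d in imaging.tip_of(n,t): 
            print(t,round(d["confidence"],2),np.round(d["pixel"],1),atz(n,d["pixel"],{"bottle":0,"beaker":0,"tray":0,"slot":.005}.get(t,.06)).round(4))
print(cam("wrist"))
E
```

```text
pics
{'time': 0.0, 'q': array([-1.37148444e+00,  5.28414946e-01,  1.43388596e+00, -2.91060576e-05,
        1.18137640e+00, -1.78487498e-01]), 'joint_velocities': array([-0.0002211 , -0.00180155,  0.00011409, -0.00112848, -0.00061329,
        0.00026528]), 'joint_torque': array([-2.01938470e-03, -4.40049899e+01, -1.76595050e+01,  6.32673595e-02,
        5.84343472e-02, -1.39495360e-04]), 'position': array([ 0.23041542, -0.58013123,  0.18850836]), 'tool_rot': array([-0.69451007, -0.13351996,  0.69454445, -0.13204617]), 'ft_force': array([ 0.21854683, -0.04952119, -0.71178259]), 'moment': array([ 0.0386024 , -0.04211741, -0.01389229]), 'grip_width': 0.0870447843262918}
top [0.36395059 0.03125337 0.924833  ] [[-0.03, -0.98, 0.18], [-1.0, 0.03, 0.02], [-0.03, -0.18, -0.98]]
disc0 0.72 [296.  207.9] [0.5311 0.0069 0.06  ]
disc0 0.59 [321.6 283.8] [ 0.3674 -0.0409  0.06  ]
disc0 0.57 [366.8 291.4] [ 0.3492 -0.1341  0.06  ]
disc0 0.55 [360.4 220.4] [ 0.4993 -0.1304  0.06  ]
disc0 0.42 [331.6 212.8] [ 0.5179 -0.0696  0.06  ]
disc0 0.21 [384.1 191.2] [ 0.562  -0.1859  0.06  ]
tray 0.77 [328.3 
[... 842 characters left out ...]
005 ]
weight 0.91 [171.2 287.7] [ 0.5698 -0.1798  0.06  ]
crucible 0.8 [303.6 271. ] [0.6287 0.0175 0.06  ]
crucible 0.38 [170.1 282.8] [ 0.5598 -0.1791  0.06  ]
bottle 0.87 [380.5 309.2] [0.7103 0.1174 0.    ]
beaker 0.85 [105.1 343.1] [ 0.5791 -0.2959  0.    ]
beaker 0.38 [236.3 294.4] [ 0.5816 -0.0835  0.    ]
(array([[340.26281145,   0.        , 281.31942257],
       [  0.        , 340.26281145, 214.18811707],
       [  0.        ,   0.        ,   1.        ]]), array([ 0.3072444 , -0.54990413,  0.38468022]), array([[ 3.68885870e-01, -8.87567262e-01, -2.75948492e-01],
       [-9.29474654e-01, -3.52161699e-01, -1.09813508e-01],
       [ 2.88385032e-04,  2.96995780e-01, -9.54878748e-01]]))
```

```bash
python3 - <<'E'
import cv2
a=cv2.imread('pics/top0.png')[110:330,200:480]; cv2.imwrite('pics/top0c.png',cv2.resize(a,None,fx=2.7,fy=2.7,interpolation=3))
a=cv2.imread('pics/scene0.png'); cv2.imwrite('pics/scene0c.png',a)
E
```

```text
(no output)
```

View pics/top0c.png

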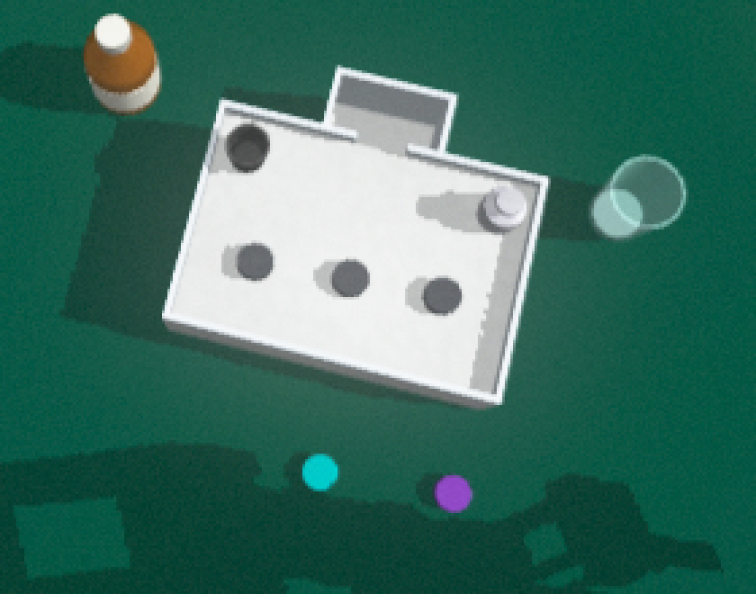

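View pics/scene0.png

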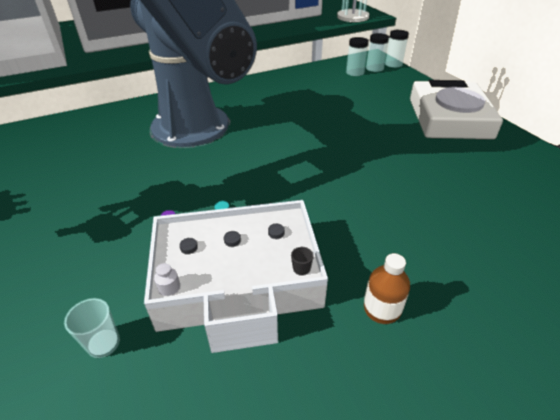

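The top crop shows three dark discs in the tray at crop pixels (255,262), (350,278) and (442,296). The gate gap is at about (380,142), the crucible is in the left corner (+y) and the weight in the right. The turquoise and purple look-alikes lie on the bench behind the tray. Next I'll fit the tray's pose and the disc positions.

```bash
cat >> h.py <<'E'
def tri(a,b):
    (t1,d1),(t2,d2)=ray(*a),ray(*b); d1=d1/np.linalg.norm(d1);d2=d2/np.linalg.norm(d2)
    s=np.linalg.lstsq(np.c_[d1,-d2],t2-t1,rcond=None)[0]; p,q=t1+s[0]*d1,t2+s[1]*d2
    return (p+q)/2,np.linalg.norm(p-q)
def darkdiscs(im,n,boxes):
    g=im.max(2).astype(int); out=[]
    for (c,r) in boxes:
        c,r=int(c),int(r); y0,x0=r-12,c-14; w=(g[y0:y0+24,x0:x0+28]<110).astype(np.uint8)
        k,l,s,ce=cv2.connectedComponentsWithStats(w); i=l[12,14] or 1+np.argmax(s[1:,4])
        out.append((ce[i]+[x0,y0],s[i,4]))
    return out
E
python3 - <<'E'
from h import *
from scipy.optimize import least_squares
top=cv2.imread('pics/top0.png');sc=cv2.imread('pics/scene0.png')
dt=darkdiscs(top,"top",[(294.5,207),(329.6,213),(363.7,219.6)])
ds=darkdiscs(sc,"scene",[(276.5,231),(232.5,239),(189,245.5)])
for a,b in zip(dt,ds):
    p,e=tri(("top",a[0]),("scene",b[0])); print("disc",a[0].round(1),a[1],b[0].round(1),b[1],p.round(4),round(e,4),atz("top",a[0],.069).round(4),atz("scene",b[0],.068).round(4))
# tray corners (outer rim top z .075) from top crop & gate rim ends
c=lambda u,v:(200+u/2.7,110+v/2.7)
obs=[("top",c(221,100),(.065,.135,.075)),("top",c(548,178),(.065,-.135,.075)),("top",c(500,404),(-.12,-.135,.075)),("top",c(164,318),(-.12,.135,.075)),
("scene",(149,302),(.065,-.135,.075)),("scene",(325,278),(.065,.135,.075)),("scene",(303,203),(-.12,.135,.075)),("scene",(154,217),(-.12,-.135,.075))]
def f(p,full=False):
    ca,sa=np.cos(p[2]),np.sin(p[2]); r=[]
    for n,px,X in obs: r+=list(proj(n,[p[0]+ca*X[0]-sa*X[1],p[1]+sa*X[0]+ca*X[1],X[2]+p[3]])-px)
    return np.array(r)
s=least_squares(f,[.57,-.08,-.2,0]); print(s.x,np.degrees(s.x[2]),f(s.x).round(1))
for sel in(obs[:4],obs[4:]):
    o2=obs;obs=sel;q=least_squares(lambda p:f(np.r_[p,0]),[.57,-.08,-.2]).x;print(q);obs=o2
o=get_obs();M=R.from_quat(o['tool_rot']).as_matrix();print(M.round(3))
E
```

```text
disc [293.4 211.4] 14 [276.1 230.9] 192 [0.5251 0.015  0.0569] 0.0047 [0.522  0.0131 0.069 ] [0.536  0.0128 0.068 ]
disc [325.3 216.5] 11 [232.1 238.7] 201 [ 0.5101 -0.0575  0.0567] 0.0034 [ 0.5086 -0.0546  0.069 ] [ 0.5202 -0.0619  0.068 ]
disc [359.7 222.3] 24 [188.3 245.8] 216 [ 0.4951 -0.1307  0.0584] 0.0034 [ 0.4939 -0.127   0.069 ] [ 0.5039 -0.1333  0.068 ]
[ 0.56566299 -0.07444753 -0.28177432 -0.00376884] -16.144479077362206 [-1.6  0.5 -1.8  0.6 -1.7  0.3 -2.2  0.2 -4.9  1.9  1.7  1.1 -0.8 -2.4
 -0.4  0.4]
[ 0.565713   -0.07792495 -0.28057321]
[ 0.56764197 -0.07279976 -0.28227325]
[[-0.     0.369 -0.929]
 [-0.    -0.929 -0.369]
 [-1.     0.     0.   ]]
```

```bash
python3 -m inch '[[87,[-15,0,0],[9.5,0,0]],[87,[-15,0,0],[9.5,0,0]],[87,[-15,0,0],[9.5,0,0]],[87,[-15,0,0],[9.5,0,0]]]'; python3 -c "
from h import *;o=get_obs();M=R.from_quat(o['tool_rot']).as_matrix();print(M.round(3),o['q'].round(2))"
```

```text
time: 1.4
position: [0.2303, -0.5795, 0.2492]
tool_rot: [-0.698, 0.107, 0.699, 0.11]
ft_force: [-0.3, -0.6, 0.3]
grip_width: 0.0872
[[-0.001 -0.302 -0.953]
 [ 0.004 -0.953  0.302]
 [-1.    -0.004  0.002]] [-1.37  0.47  1.36  0.    1.32  0.51]
```

```bash
python3 -m inch '[[20,[0,-50,-7],[0,0,0]],[20,[0,-50,-7],[0,0,0]],[20,[0,-50,-7],[0,0,0]],[20,[0,-50,-7],[0,0,0]],[20,[0,-50,-7],[0,0,0]],[20,[0,-50,-7],[0,0,0]],[20,[0,-50,-7],[0,0,0]],[20,[0,-50,-7],[0,0,0]],[20,[0,-50,-7],[0,0,0]],[20,[0,-50,-7],[0,0,0]],[20,[0,-50,-7],[0,0,0]],[20,[0,0,0],[0,0,0]]]'; python3 -c "
from h import *;o=get_obs();M=R.from_quat(o['tool_rot']).as_matrix();print(M.round(3),o['position'],o['q'].round(2),o['time']);save('wrist','w0.png')
top=cv2.imread('pics/top0.png');print(top.max(2)[198:218:2,284:306:2])"
```

```text
time: 2.9
position: [0.4796, -0.0678, 0.2523]
tool_rot: [0.702, -0.111, -0.695, -0.108]
ft_force: [-0.2, -1.1, 0.2]
grip_width: 0.0201
[[ 0.008 -0.307 -0.952]
 [-0.006 -0.952  0.307]
 [-1.     0.003 -0.009]] [ 0.47964488 -0.06782139  0.25234077] [-0.37  0.25  1.7  -0.    1.18  1.51] 2.9
[[235 236 236 235 236 237 238 239 240 238 238]
 [220 236 217 207 187 143 165 225 240 237 238]
 [186 186 172 113 109 107 113 115 216 238 239]
 [187 187 124 108 108 113 112 113 141 237 240]
 [187 184 122 112 110 115 114 112 113 238 240]
 [184 183 112 113 112 114 111 109 113 236 239]
 [185 187 122 111 111 114 109 115 175 239 240]
 [224 189 187 115  95 108 108 133 235 236 239]
 [238 236 238 239 227 206 218 238 238 239 239]
 [236 237 237 237 236 237 240 236 239 239 240]]
```

View pics/w0.png

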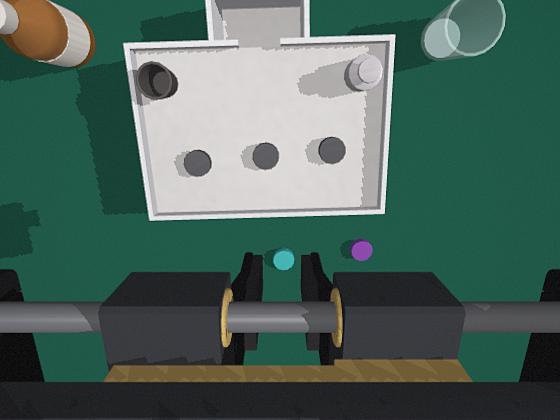

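The wrist view shows the tray whole. The discs are at (197,163), (265,156) and (331,150), the gate gap spans columns 240–280 at row 42, and the fingers are behind the tray.

```bash
sed -i 's/<110/<150/' h.py; cat > fit.py <<'E'
from h import *
from scipy.optimize import least_squares
def sub(im,pts):
    g=cv2.cvtColor(im,cv2.COLOR_BGR2GRAY); p=np.array(pts,np.float32).reshape(-1,1,2)
    return cv2.cornerSubPix(g,p.copy(),(4,4),(-1,-1),(3,50,.01)).reshape(-1,2)
C=[(.065,.135,.075),(.065,-.135,.075),(-.12,-.135,.075),(-.12,.135,.075)]
top=cv2.imread('pics/top0.png');sc=cv2.imread('pics/scene0.png');w=cv2.imread('pics/w0.png')
c=lambda u,v:(200+u/2.7,110+v/2.7)
T=sub(top,[c(221,100),c(548,178),c(500,404),c(164,318)]); W=sub(w,[(124,44),(395,36),(385,213),(150,220)])
print(T.round(1).tolist(),W.round(1).tolist())
def fit(sets):
    def f(p):
        ca,sa=np.cos(p[2]),np.sin(p[2]);r=[]
        for n,P in sets:
            for px,X in zip(P,C): r+=list(proj(n,[p[0]+ca*X[0]-sa*X[1],p[1]+sa*X[0]+ca*X[1],X[2]])-px)
        return np.array(r)
    s=least_squares(f,[.57,-.08,-.28],loss='soft_l1'); return s.x,f(s.x)
for S in([("top",T)],[("wrist",W)],[("top",T),("wrist",W)]):
    x,r=fit(S);print(x.round(4),np.degrees(x[2]).round(1),r.round(1))
p=x
dt=darkdiscs(top,"top",[(294.5,207),(329.6,213),(363.7,219.6)]);ds=darkdiscs(sc,"scene",[(276.5,231),(232.5,239),(189,245.5)]);dw=darkdiscs(w,"wrist",[(197,163),(265,156),(331,150)])
tt=lambda q:(np.array([[np.cos(p[2]),np.sin(p[2])],[-np.sin(p[2]),np.cos(p[2])]])@(q[:2]-p[:2])*1000).round(1)
for a,b,d in zip(dt,ds,dw):
    A,B,D=atz("top",a[0],.069),atz("scene",b[0],.067),atz("wrist",d[0],.069)
    print(a[1],b[1],d[1],"tray mm",tt(A),tt(B),tt(D),"tri z",tri(("top",a[0]),("wrist",d[0]))[0].round(4),tri(("scene",b[0]),("wrist",d[0]))[0].round(4))
for n in("top","wrist","scene"):
    if n=="wrist": imaging.camera("wrist")
    for d in imaging.tip_of(n,"gate")[:1]: print(n,d["confidence"],tt(atz(n,d["pixel"],.06)))
E
python3 fit.py
```

```text
[[281.5, 146.3000030517578], [402.79998779296875, 175.5], [385.1000061035156, 259.0], [259.29998779296875, 227.0]] [[122.5999984741211, 42.599998474121094], [395.20001220703125, 34.099998474121094], [384.29998779296875, 213.1999969482422], [149.1999969482422, 220.3000030517578]]
[ 0.5671 -0.077  -0.2826] -16.2 [-0.1  0.   0.1 -0.  -0.1  0.1  0.2 -0. ]
[ 0.5664 -0.076  -0.2837] -16.3 [ 0.2  0.1 -0.2  0.  -0.  -0.1 -0.  -0.1]
[ 0.5665 -0.0762 -0.2835] -16.2 [-0.5  0.2 -0.3  0.3 -0.6  0.4 -0.3  0.2  0.3 -0.  -0.  -0.2  0.1 -0.2
  0.1 -0.2]
146 219 570 tray mm [-57.5  74.6] [-55.4  76.9] [-56.8  75.1] tri z [0.5327 0.0118 0.0681] [0.5329 0.0136 0.0648]
151 231 549 tray mm [-51.9  -1.8] [-49.7   0.8] [-51.3  -0.9] tri z [ 0.5167 -0.0631  0.0682] [ 0.5167 -0.0617  0.0647]
155 244 561 tray mm [-47.4 -75. ] [-45.5 -72.3] [-47. -74.] tri z [ 0.5004 -0.1347  0.0677] [ 0.5004 -0.1336  0.0651]
top 0.59 [63.5  4.7]
wrist 0.63 [59.3 -1. ]
scene 0.72 [61.7  1.8]
```

```bash
cat > go.py <<'E'
# go.py [x y z yaw]: print TCP in tray mm/deg, and tool-axis shift/turn to target
import sys
from h import *
p=np.array([.5665,-.0762]);a=-.2836
o=get_obs();M=R.from_quat(o['tool_rot']).as_matrix();q=o['position']
Rt=R.from_euler('z',a).as_matrix();x=Rt.T@(q-np.r_[p,0])*1000
h=-M[:,2];yaw=np.degrees(np.arctan2(h[1],h[0])-a)
print('tray',x.round(1),'yaw',yaw.round(1),'F',o['ft_force'].round(1),'grip',round(o['grip_width']*1e3,1),'t',o['time'],'q',o['q'].round(2))
if len(sys.argv)>1:
    t=np.array(list(map(float,sys.argv[1:5])));d=M.T@Rt@(t[:3]-x)
    y=np.radians(t[3])+a;G=np.c_[[0,0,-1],[np.sin(y),-np.cos(y),0],[-np.cos(y),-np.sin(y),0]]
    print('shift',d.round(1),'turn',np.degrees(R.from_matrix(M.T@G).as_rotvec()).round(2))
E
python3 go.py -83 -1 100 0
```

```text
tray [-85.8 -20.5 252.2] yaw -2.0 F [-0.5 -0.8 -0. ] grip 20.0 t 3.15 q [-0.38  0.25  1.7  -0.    1.18  1.51]
shift [152.1 -20.3  -0.7] turn [-2.02 -0.5  -0.26]
```

```bash
python3 -m inch '[[14,[20,-20,-1],[-2,-0.5,-0.3]],[14,[30,0,0],[0,0,0]],[14,[40,0,0],[0,0,0]],[14,[40,0,0],[0,0,0]],[14,[20,0,0],[0,0,0]],[14,[0,0,0],[0,0,0]],[14,[0,0,0],[0,0,0]]]'; python3 go.py -83 -1 64 0
```

```text
time: 4.03
position: [0.4851, -0.0525, 0.0925]
tool_rot: [-0.698, 0.099, 0.701, 0.103]
ft_force: [0.5, 0.1, -0.4]
grip_width: 0.0136
tray [-84.7  -0.   92.5] yaw -0.2 F [ 0.5  0.1 -0.4] grip 13.6 t 4.025 q [-0.34  0.5   1.86  0.01  0.78  1.51]
shift [28.4  1.1 -1.9] turn [-0.2   0.3   0.23]
```

```bash
python3 -m inch '[[14,[12,1,-2],[0,0,0]],[14,[10,0,0],[0,0,0]],[14,[5,0,0],[0,0,0]],[14,[0,0,0],[0,0,0]]]'; python3 go.py -83 -1 64.5 0
```

```text
time: 4.53
position: [0.4885, -0.0545, 0.0653]
tool_rot: [-0.7, 0.1, 0.7, 0.103]
ft_force: [-1.0, -0.4, 0.5]
grip_width: 0.0143
tray [-81.   -1.   65.3] yaw -0.2 F [-1.  -0.4  0.5] grip 14.3 t 4.525 q [-0.34  0.55  1.88  0.01  0.71  1.51]
shift [ 0.8 -0.   2. ] turn [-0.2   0.04  0.23]
```

```bash
python3 -m inch '[[14,[0,0,-4],[0,0,0]],[14,[0,0,-7],[0,0,0]],[14,[0,0,-8],[0,0,0]],[14,[0,0,-8],[0,0,0]],[14,[0,0,-8],[0,0,0]],[14,[0,0,-8],[0,0,0]],[14,[0,0,-8],[0,0,0]],[14,[0,0,-8],[0,0,0]],[14,[0,0,-8],[0,0,0]],[14,[0,0,-8],[0,0,0]],[14,[0,0,-7],[0,0,0]],[14,[0,0,0],[0,0,0]]]'; python3 go.py 43 -0.5 65 0; python3 -c "
from h import *;save('wrist','w1.png')"
```

```text
time: 6.02
position: [0.5743, -0.08, 0.0661]
tool_rot: [0.701, -0.1, -0.699, -0.102]
ft_force: [0.0, 0.2, -0.4]
grip_width: 0.0141
tray [ 8.6 -1.4 66.1] yaw -0.2 F [ 0.   0.2 -0.4] grip 14.1 t 6.025 q [-0.33  0.63  1.65  0.01  0.85  1.52]
shift [  1.2  -1.  -34.4] turn [-0.21 -0.14  0.22]
```

View pics/w1.png

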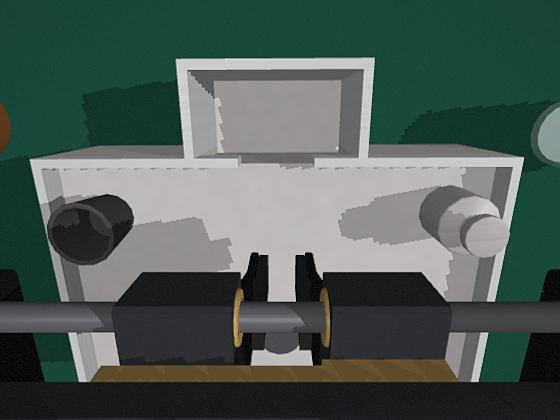

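```bash
python3 - <<'E'
from h import *
a=-.2836;Rt=R.from_euler('z',a).as_matrix();o=get_obs()
print("tcp",proj("wrist",o['position']).round())
for x,y in[(31,-1),(8.6,-1.4),(-51,-1),(60,21),(60,-21)]: print(x,y,proj("wrist",Rt@[x/1e3,y/1e3,.066]+[.5665,-.0762,0]).round())
for n in("top","scene"): save(n,n+"1.png")
im=cv2.imread('pics/top1.png')[130:260,240:420];sc=cv2.imread('pics/scene1.png')[190:360,130:340]
cv2.imwrite('pics/c1.png',np.hstack([cv2.resize(im,(400,300),interpolation=3),cv2.resize(sc,(370,300),interpolation=3)]))
E
```

```text
tcp [283. 247.]
31 -1 [282. 212.]
8.6 -1.4 [283. 246.]
-51 -1 [282. 329.]
60 21 [244. 164.]
60 -21 [317. 163.]
```

View pics/c1.png

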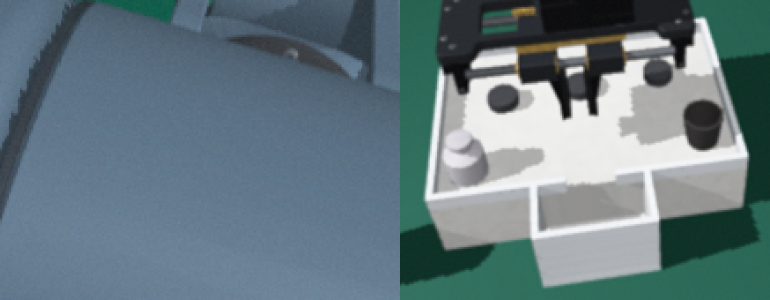

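```bash
python3 - <<'E'
from h import *
o=get_obs();q=o['position'];M=R.from_quat(o['tool_rot']).as_matrix()
a=-.2836;Rt=R.from_euler('z',a).as_matrix()
for n in("scene","wrist"):
  for s in(-1,1): print(n,s,"z0",proj(n,q+M[:,1]*s*.007).round(1),"front",proj(n,q+M[:,1]*s*.014-M[:,2]*.0095).round(1))
for x,y in[(-51,-1),(-47,-74),(-57,75)]: print(x,y,proj("scene",Rt@[x/1e3,y/1e3,.067]+[.5665,-.0762,0]).round())
sc=cv2.imread('pics/scene1.png')[190:280,170:300]; w=cv2.imread('pics/w1.png')[230:390,190:380]
cv2.imwrite('pics/c2.png',np.hstack([cv2.resize(sc,(455,315),interpolation=2),cv2.resize(w,(345,315),interpolation=2)]))
E
```

```text
scene -1 z0 [237.7 264.2] front [242.6 268.2]
scene 1 z0 [228.9 265.3] front [224.8 270.5]
wrist -1 z0 [271.4 247.4] front [259.8 233. ]
wrist 1 z0 [294.  247.4] front [305.6 233. ]
-51 -1 [231. 238.]
-47 -74 [187. 245.]
-57 75 [275. 230.]
```

View pics/c2.png

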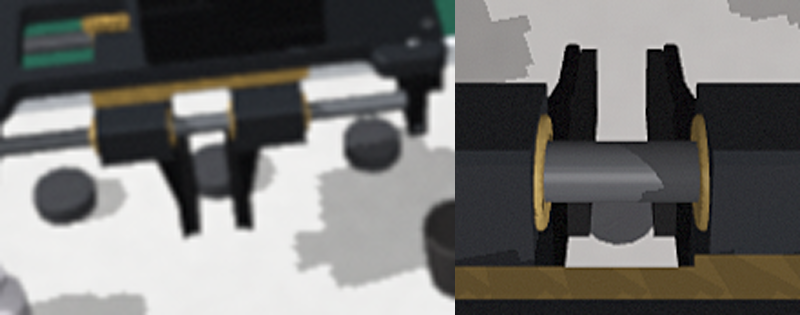

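```bash
python3 - <<'E'
from h import *
o=get_obs();print(o['position'])
for s,w in[((231.7,256),(281,253)),((224.5,257),(258.5,253)),((239,255),(303,253))]:
    # scene left = world -y side = tray right
    print(tri(("scene",s),("wrist",w)))
a=-.2836;Rt=R.from_euler('z',a).as_matrix();p,e=tri(("scene",(231.7,256)),("wrist",(281,253)));print(Rt.T@(p-[.5665,-.0762,0])*1000)
E
```

```text
[ 0.57319402 -0.07953634  0.06598196]
(array([ 0.58368931, -0.08229595,  0.09913747]), np.float64(0.0011421527336536858))
(array([ 0.59553986, -0.08573885,  0.11818881]), np.float64(0.02237509026992457))
(array([ 0.58945849, -0.08374974,  0.10860251]), np.float64(0.020992731714576263))
[18.20839881 -1.04263901 99.13746641]
```

```bash
python3 - <<'E'
from h import *
o=get_obs();q=o['position'];M=R.from_quat(o['tool_rot']).as_matrix()
for h in(0,.006,.01,.02,.03):
    for f in(-.0095,0,.0095):
        P=q-M[:,0]*h+M[:,2]*f; print(h,f,"scene",proj("scene",P).round(1),"wrist",proj("wrist",P).round(1))
for n in("scene","wrist"):
    imaging.camera(n)
    for t in ("disc0",):
        for d in imaging.tip_of(n,t): print(n,d["confidence"],d["pixel"])
E
```

```text
0 -0.0095 scene [233.7 269.3] wrist [282.7 233. ]
0 0 scene [233.3 264.7] wrist [282.7 247.4]
0 0.0095 scene [232.9 260.2] wrist [282.7 261.4]
0.006 -0.0095 scene [233.4 266.8] wrist [282.8 236.5]
0.006 0 scene [233.  262.2] wrist [282.7 251.3]
0.006 0.0095 scene [232.6 257.7] wrist [282.7 265.6]
0.01 -0.0095 scene [233.1 265.2] wrist [282.8 239. ]
0.01 0 scene [232.7 260.6] wrist [282.8 254. ]
0.01 0.0095 scene [232.3 256.1] wrist [282.7 268.6]
0.02 -0.0095 scene [232.5 261. ] wrist [282.9 245.6]
0.02 0 scene [232.1 256.4] wrist [282.8 261.2]
0.02 0.0095 scene [231.7 251.9] wrist [282.8 276.4]
0.03 -0.0095 scene [231.9 256.7] wrist [282.9 252.9]
0.03 0 scene [231.5 252. ] wrist [282.9 269.2]
0.03 0.0095 scene [231.1 247.5] wrist [282.9 285.1]
scene 0.68 [188.8, 245.6]
scene 0.57 [233.0, 243.9]
scene 0.51 [276.3, 230.6]
wrist 0.91 [277.8, 319.5]
```

The fingers passed over the disc. In both views their tips appear 10–20 mm higher than the reported TCP. I'll go back behind the disc, re-measure it, and find the deck by touch.

```bash
python3 -m inch '[[14,[-20,0,0],[0,0,0]],[14,[-10,0,10],[0,0,0]],[14,[0,0,17],[0,0,0]],[14,[0,0,20],[0,0,0]],[14,[0,0,20],[0,0,0]],[14,[0,0,20],[0,0,0]],[14,[0,0,10],[0,0,0]],[14,[0,0,0],[0,0,0]]]'; python3 go.py -86 -1 66 0; cat > look.py <<'E'
import sys
from h import *
im=save("wrist",sys.argv[1]); a=-.2836;Rt=R.from_euler('z',a).as_matrix()
g=im.max(2);m=((g<150)&(g>90)&(im.max(2).astype(int)-im.min(2)<25)).astype(np.uint8)
k,l,s,c=cv2.connectedComponentsWithStats(m)
for i in range(1,k):
    if s[i,4]>300 and .5<s[i,2]/s[i,3]<2: print(s[i].tolist(),c[i].round(1),"tray",(Rt.T@(atz("wrist",c[i],.069)-[.5665,-.0762,0])*1000).round(1)[:2])
E
python3 look.py w2.png
```

```text
time: 7.38
position: [0.4719, -0.0495, 0.0971]
tool_rot: [-0.699, 0.1, 0.701, 0.103]
ft_force: [0.3, 0.2, 0.5]
grip_width: 0.014
tray [-98.3  -0.8  97.1] yaw -0.2 F [0.3 0.2 0.5] grip 14.0 t 7.375 q [-0.34  0.48  1.89  0.01  0.77  1.51]
shift [ 31.1   0.3 -12.4] turn [-0.19  0.16  0.23]
[339, 0, 102, 69, 4290] [389.4  38. ] tray [ 24.2 -64.2]
[58, 0, 448, 265, 16503] [299.6 172.6] tray [-56.  -12.1]
[345, 136, 37, 46, 911] [361.  159.6] tray [-47.5 -52.2]
[238, 143, 46, 46, 784] [252.8 166. ] tray [-51.5  18.7]
[127, 152, 50, 45, 560] [140.6 174.8] tray [-57.2  93.5]
```

View pics/w2.png

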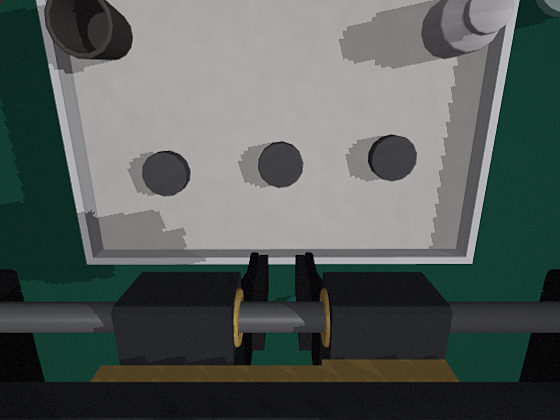

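```bash
python3 -m inch '[[14,[5,0,-12],[0,0,0]],[14,[14,0,0],[0,0,0]],[14,[10,0,0],[0,0,0]],[14,[0,0,0],[0,0,0]],[14,[0,0,0],[0,0,0]]]'; python3 go.py -86 -1 61 0; python3 -c "
from h import *
im=cv2.imread('pics/w2.png');d=darkdiscs(im,'wrist',[(281,164)]);print(d,proj('wrist',[.517,-.0625,.069]))"
```

```text
time: 8.05
position: [0.4874, -0.0543, 0.0651]
tool_rot: [0.7, -0.1, -0.7, -0.103]
ft_force: [-0.0, -0.5, -0.7]
grip_width: 0.0138
tray [-82.1  -1.1  65.1] yaw -0.2 F [-0.  -0.5 -0.7] grip 13.8 t 8.05 q [-0.34  0.55  1.88  0.01  0.71  1.51]
shift [ 4.1 -0.1  3.9] turn [-0.21  0.03  0.22]
[(array([280.5, 163.5]), np.int32(672))] [281.89040731 201.10193112]
```

```bash
python3 -m inch '[[14,[3,0,2],[0,0,0]],[14,[0,0,0],[0,0,0]]]'; python3 -m inch '[[14,[3,0,0],[0,0,0]],[14,[0,0,0],[0,0,0]]]'
```

```text
time: 8.3
position: [0.4853, -0.0536, 0.0622]
tool_rot: [0.7, -0.1, -0.7, -0.103]
ft_force: [0.4, -0.9, 1.2]
grip_width: 0.0138
time: 8.55
position: [0.4855, -0.0536, 0.0594]
tool_rot: [0.7, -0.1, -0.699, -0.102]
ft_force: [0.0, -0.3, -0.1]
grip_width: 0.014
```

```bash
python3 -m inch '[[14,[2,0,0],[0,0,0]],[14,[0,0,0],[0,0,0]]]'; python3 look.py w3.png; python3 go.py;python3 -c "
from h import *;save('scene','s3.png')
sc=cv2.imread('pics/scene0.png')*0+cv2.imread('pics/s3.png');sc=sc[190:280,170:300]; w=cv2.imread('pics/w3.png')[130:390,140:420]
cv2.imwrite('pics/c3.png',np.hstack([cv2.resize(sc,(455,315),interpolation=2),cv2.resize(w,(339,315),interpolation=2)]))"
```

```text
time: 8.8
position: [0.4856, -0.0537, 0.0573]
tool_rot: [0.7, -0.1, -0.699, -0.102]
ft_force: [1.1, -0.7, 1.4]
grip_width: 0.0139
[349, 0, 209, 301, 17028] [464.5 105.4] tray [ -0.5 -94.5]
[0, 61, 249, 241, 13840] [113.3 226.8] tray [-66.1  96. ]
[356, 167, 45, 53, 1216] [374.1 193.9] tray [-47.1 -51.8]
[230, 175, 40, 52, 1000] [246.6 200.5] tray [-50.7  19.1]
tray [-83.9  -1.   57.4] yaw -0.2 F [-0.5  0.4 -0. ] grip 13.8 t 8.85 q [-0.34  0.56  1.89  0.01  0.69  1.51]
```

View pics/c3.png

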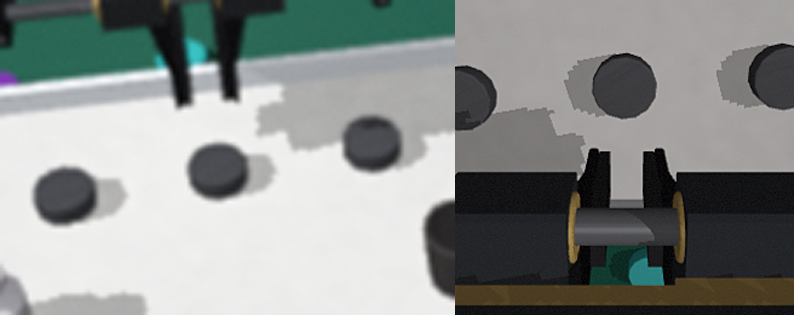

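```bash
python3 -m inch '[[14,[3,0,0],[0,0,0]],[14,[0,0,0],[0,0,0]]]'; python3 - <<'E'
from h import *
a=-.2836;Rt=R.from_euler('z',a).as_matrix();t,d=ray("scene",(229.2,219.5));O=np.array([.5665,-.0762,0])
T=Rt.T@(t-O);D=Rt.T@d
for x in(-.09,-.084,-.075): print(x,T+D*(x-T[0])/D[0])
E
```

```text
time: 9.15
position: [0.4858, -0.0537, 0.0543]
tool_rot: [0.7, -0.1, -0.699, -0.102]
ft_force: [0.1, 0.4, -0.3]
grip_width: 0.0137
-0.09 [-0.09       -0.00088568  0.07405354]
-0.084 [-0.084      -0.00073454  0.07962656]
-0.075 [-0.075      -0.00050783  0.08798608]
```

```bash
python3 -m inch '[[14,[4,0,1],[0,0,0]],[14,[0,0,0],[0,0,0]]]'; python3 -m inch '[[14,[3,0,0],[0,0,0]],[14,[0,0,0],[0,0,0]]]'; python3 -m inch '[[14,[2,0,0],[0,0,0]],[14,[0,0,0],[0,0,0]]]'; python3 go.py
```

```text
time: 9.4
position: [0.4847, -0.0534, 0.05]
tool_rot: [0.7, -0.1, -0.699, -0.102]
ft_force: [-0.2, -0.6, 0.2]
grip_width: 0.0139
time: 9.65
position: [0.4847, -0.0534, 0.0467]
tool_rot: [0.7, -0.1, -0.699, -0.102]
ft_force: [0.1, 0.5, 0.4]
grip_width: 0.0143
time: 9.9
position: [0.4848, -0.0534, 0.0445]
tool_rot: [0.7, -0.1, -0.699, -0.102]
ft_force: [0.2, -1.6, -0.5]
grip_width: 0.0139
tray [-84.9  -1.   44.5] yaw -0.2 F [ 0.2 -1.6 -0.5] grip 13.9 t 9.9 q [-0.34  0.59  1.9   0.01  0.65  1.51]
```

```bash
python3 -m inch '[[14,[1.5,0,0],[0,0,0]],[14,[0,0,0],[0,0,0]]]'; python3 -c "
from h import *
im=save('scene','s4.png');im=cv2.imread('pics/s4.png');print(im[:,:,:].max(2)[214:240:2,216:246:2])
o=get_obs();a=-.2836;Rt=R.from_euler('z',a).as_matrix();O=np.array([.5665,-.0762,0])
for z in (.06,.066,.072):print(z,proj('scene',Rt@[-.085,-.001,z]+O).round(1))"
```

```text
time: 10.15
position: [0.4848, -0.0534, 0.043]
tool_rot: [0.7, -0.1, -0.699, -0.102]
ft_force: [-0.3, -0.4, -0.2]
grip_width: 0.0142
[[178  78  15  21  80 177 183 184 158  29  13 106 171 169 169]
 [184 153  25  20  67 198 214 222 203  50  18 154 204 176 176]
 [230 236  99  17  66 238 240 240 231  64  14 153 222 175 176]
 [237 239 124  15  54 236 239 239 239 102  13 121 208 176 177]
 [237 238 147  12  51 230 239 238 232  84  15  66 170 175 176]
 [239 239 191  18  48 205 239 238 232 129  93 102 172 175 177]
 [239 240 233 166 208 236 240 239 231 179 177 175 178 177 176]
 [240 240 242 241 241 240 240 240 239 190 179 180 181 180 177]
 [240 241 241 240 240 240 234 220 188 147 174 234 237 226 176]
 [240 240 240 240 238 174 100  78  77  75  93 184 241 223 176]
 [240 240 240 241 192  83  80  81  82  83  80  88 157 180 178]
 [240 240 240 235 116  80  82  84  82  82  79  77 113 178 178]
 [240 240 240 231  98  83  84  82  81  79  83  79  92 175 177]]
0.06 [230.1 227.2]
0.066 [229.8 224.8]
0.072 [229.4 222.3]
```

```bash
for i in 1; do python3 -m inch '[[14,[2,0,0],[0,0,0]],[14,[0,0,0],[0,0,0]]]'; python3 -m inch '[[14,[1.5,0,0],[0,0,0]],[14,[0,0,0],[0,0,0]]]';  done; python3 go.py
```

```text
time: 10.45
position: [0.4849, -0.0534, 0.041]
tool_rot: [0.701, -0.1, -0.699, -0.102]
ft_force: [-0.0, 0.9, 0.3]
grip_width: 0.0138
time: 10.7
position: [0.485, -0.0534, 0.0394]
tool_rot: [0.701, -0.1, -0.699, -0.102]
ft_force: [0.0, 0.1, -0.4]
grip_width: 0.0139
tray [-84.6  -0.9  39.4] yaw -0.2 F [ 0.   0.1 -0.4] grip 13.9 t 10.7 q [-0.34  0.6   1.9   0.01  0.64  1.51]
```

```bash
python3 -m inch '[[14,[1.5,0,0],[0,0,0]],[14,[0,0,0],[0,0,0]]]'; python3 - <<'E'
from h import *
a=-.2836;Rt=R.from_euler('z',a).as_matrix();O=np.array([.5665,-.0762,0])
for px in((165.2,242.7),(290.6,227.4)):
    t,d=ray("scene",px);T=Rt.T@(t-O);D=Rt.T@d
    for x in(-.03,-.01,.009,.03,.045): print(px,(T+D*(x-T[0])/D[0]).round(3))
for n in("scene",):
    for t in("weight","crucible"):
        for d in imaging.tip_of(n,t)[:1]: 
            t_,dd=ray(n,d["pixel"]);P=atz(n,d["pixel"],.06);print(t,d["confidence"],(Rt.T@(P-O)).round(3))
sc=cv2.imread('pics/scene1.png')[180:300,130:330];cv2.imwrite('pics/c4.png',cv2.resize(sc,None,fx=3.9,fy=3.9,interpolation=2))
E
```

```text
time: 10.95
position: [0.4849, -0.0534, 0.0377]
tool_rot: [0.701, -0.1, -0.699, -0.102]
ft_force: [0.1, 0.3, -0.8]
grip_width: 0.0138
(165.2, 242.7) [-0.03  -0.104  0.096]
(165.2, 242.7) [-0.01  -0.099  0.116]
(165.2, 242.7) [ 0.009 -0.094  0.135]
(165.2, 242.7) [ 0.03  -0.088  0.156]
(165.2, 242.7) [ 0.045 -0.085  0.171]
(290.6, 227.4) [-0.03   0.098  0.097]
(290.6, 227.4) [-0.01   0.094  0.117]
(290.6, 227.4) [0.009 0.09  0.136]
(290.6, 227.4) [0.03  0.086 0.157]
(290.6, 227.4) [0.045 0.083 0.172]
weight 0.61 [ 0.026 -0.102  0.06 ]
crucible 0.87 [0.027 0.104 0.06 ]
```

View pics/c4.png

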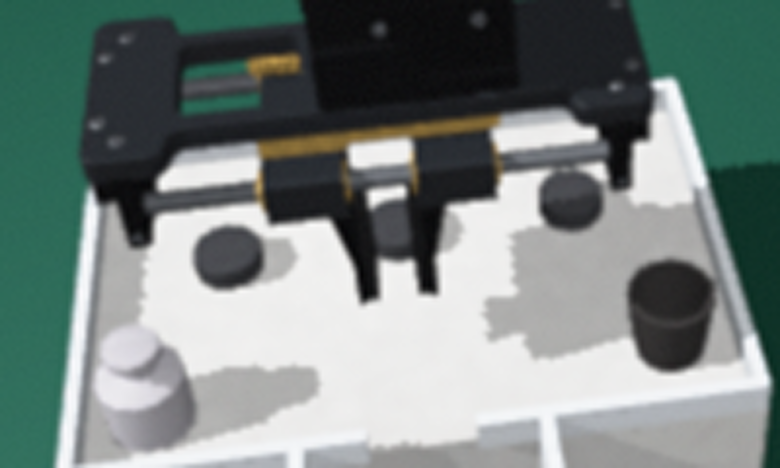

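```bash
python3 -m inch '[[14,[1.5,0,0],[0,0,0]],[14,[0,0,0],[0,0,0]]]'|grep -E 'pos|ft'; python3 -m inch '[[14,[1.5,0,0],[0,0,0]],[14,[0,0,0],[0,0,0]]]' |grep -E 'pos|ft'
```

```text
position: [0.4851, -0.0535, 0.0363]
ft_force: [-0.0, 0.4, -0.4]
position: [0.4851, -0.0534, 0.0346]
ft_force: [-0.1, 0.5, -0.5]
```

```bash
python3 -m inch '[[14,[1,0,0],[0,0,0]],[14,[0,0,0],[0,0,0]]]'|grep -E 'pos|ft'; python3 -c "
from h import *
im=save('scene','s5.png').max(2);print([(c,int(np.where(im[200:236,c]<70)[0].max()+200)) for c in range(219,240) if (im[205:236,c]<70).any()])
im=cv2.imread('pics/s4.png').max(2);print([(c,int(np.where(im[200:233,c]<70)[0].max()+200)) for c in range(219,240) if (im[205:233,c]<70).any()])
w=save('wrist','w5.png').max(2);print([(c,int(np.where(w[220:300,c]<60)[0].min()+220)) for c in range(244,320,4) if (w[220:300,c]<60).any()])
o=get_obs();q=o['position'];M=R.from_quat(o['tool_rot']).as_matrix();print(q)
for h in(0,.02,.025,.03):
    for f in(-.0095,-.005,0):
        P=q-M[:,0]*h+M[:,2]*f; print(h,f,'scene',proj('scene',P).round(1),'wrist',proj('wrist',P).round(1))
"
```

```text
position: [0.4851, -0.0535, 0.0336]
ft_force: [0.4, 0.7, 0.2]
[(219, 218), (220, 220), (221, 223), (222, 228), (223, 229), (224, 228), (225, 228), (228, 233), (229, 233), (230, 233), (231, 233), (232, 232), (233, 232), (234, 232), (235, 227), (236, 227), (237, 227), (238, 227), (239, 213)]
[(219, 215), (220, 217), (221, 223), (222, 225), (223, 224), (224, 224), (230, 206), (231, 207), (232, 207), (233, 210), (234, 218), (235, 223), (236, 223), (237, 223), (238, 223), (239, 206)]
[(244, 275), (248, 265), (252, 221), (256, 230), (260, 230), (264, 227), (268, 233), (272, 232), (276, 230), (280, 230), (284, 230), (288, 228), (292, 231), (296, 233), (300, 233), (304, 256), (308, 253), (312, 254), (316, 272)]
[ 0.48513882 -0.05343853  0.03361816]
0 -0.0095 scene [231.9 241.5] wrist [282.7 233. ]
0 -0.005 scene [231.7 239.7] wrist [282.7 239.9]
0 0 scene [231.5 237.7] wrist [282.6 247.4]
0.02 -0.0095 scene [230.8 233.7] wrist [282.8 245.6]
0.02 -0.005 scene [230.6 231.9] wrist [282.8 253.1]
0.02 0 scene [230.4 229.9] wrist [282.8 261.3]
0.025 -0.0095 scene [230.5 231.7] wrist [282.8 249.2]
0.025 -0.005 scene [230.3 229.9] wrist [282.8 256.8]
0.025 0 scene [230.2 227.9] wrist [282.8 265.2]
0.03 -0.0095 scene [230.2 229.6] wrist [282.9 252.9]
0.03 -0.005 scene [230.1 227.9] wrist [282.9 260.8]
0.03 0 scene [229.9 225.9] wrist [282.9 269.3]
```

```bash
python3 - <<'E'
from h import *
a=-.2836;Rt=R.from_euler('z',a).as_matrix();O=np.array([.5665,-.0762,0]);q=get_obs()['position'];q1=np.array([.5732,-.0795,.066])
for px in((165.2,242.7),(290.6,227.4)):
    t,d=ray("scene",px);T=Rt.T@(t-O);D=Rt.T@d
    for x in(-.02,-.01,.0,.01,.02,.03,.04):
        P=T+D*(x-T[0])/D[0]; W=Rt@P+O; print(P.round(3),"above TCP",round(W[2]-.066,3),"wrist",proj("wrist",W-q1+q).round())
w=cv2.imread('pics/w1.png')[250:400];cv2.imwrite('pics/c5.png',cv2.convertScaleAbs(np.hstack([cv2.resize(w[:,:120],(390,490)),cv2.resize(w[:,-120:],(390,490))]),alpha=2.5,beta=20))
E
```

```text
[-0.02  -0.101  0.106] above TCP 0.04 wrist [471. 324.]
[-0.01  -0.099  0.116] above TCP 0.05 wrist [480. 319.]
[ 0.    -0.096  0.126] above TCP 0.06 wrist [490. 313.]
[ 0.01  -0.093  0.136] above TCP 0.07 wrist [502. 306.]
[ 0.02  -0.091  0.146] above TCP 0.08 wrist [517. 298.]
[ 0.03  -0.088  0.156] above TCP 0.09 wrist [534. 287.]
[ 0.04  -0.086  0.166] above TCP 0.1 wrist [556. 275.]
[-0.02   0.096  0.107] above TCP 0.041 wrist [100. 325.]
[-0.01   0.094  0.117] above TCP 0.051 wrist [ 90. 320.]
[0.    0.092 0.127] above TCP 0.061 wrist [ 79. 314.]
[0.01  0.09  0.137] above TCP 0.071 wrist [ 65. 307.]
[0.02  0.088 0.147] above TCP 0.081 wrist [ 49. 299.]
[0.03  0.086 0.157] above TCP 0.091 wrist [ 30. 289.]
[0.04  0.084 0.167] above TCP 0.101 wrist [  6. 277.]
```

View pics/c5.png

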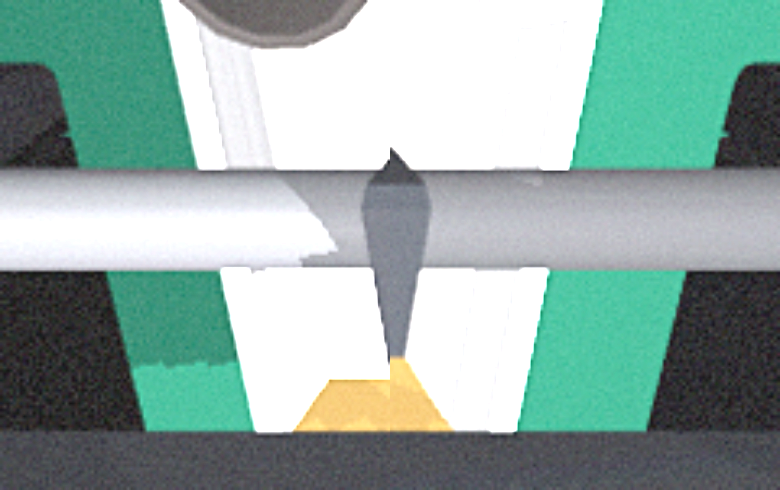

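The gripper body also sits about 30 mm above where the reported TCP would put it. The fingertips are therefore near z ≈ 65 mm now, at disc height, and the body clears the weight. I'll push the middle disc.

```bash
python3 -m inch '[[14,[0,0,-4],[0,0,0]],[14,[0,0,-6],[0,0,0]],[14,[0,0,-6],[0,0,0]],[14,[0,0,-6],[0,0,0]],[14,[0,0,-6],[0,0,0]],[14,[0,0,-6],[0,0,0]],[14,[0,0,0],[0,0,0]]]'; python3 go.py 42 -0.5 34 0; sed -i 's/(g<150)&(g>90)/(g<115)\&(g>60)/' look.py; python3 look.py w6.png
```

```text
time: 12.78
position: [0.5199, -0.0637, 0.0336]
tool_rot: [0.7, -0.1, -0.699, -0.102]
ft_force: [0.2, -0.9, -0.3]
grip_width: 0.0143
tray [-48.2  -1.1  33.6] yaw -0.2 F [ 0.2 -0.9 -0.3] grip 14.3 t 12.775 q [-0.34  0.64  1.81  0.01  0.69  1.52]
shift [ -0.3  -0.9 -90.2] turn [-0.2  -0.07  0.22]
[353, 0, 34, 28, 906] [369.6  13.5] tray [ 71.1 -37.4]
[255, 206, 57, 50, 1173] [286.8 223.9] tray [-21.2  -3.1]
[7, 226, 102, 76, 1825] [ 29.1 265.9] tray [-43.8 130.2]
[397, 248, 55, 50, 1010] [429.5 265.9] tray [-44.2 -76.7]
[0, 307, 115, 59, 2863] [ 47.3 325.2] tray [-79.6 128.2]
[239, 307, 60, 32, 1356] [266.6 319.8] tray [-76.3   7.8]
[449, 332, 74, 50, 1631] [493.8 361.8] tray [-103.9 -120.5]
```

The disc is moving with the fingers.

```bash
python3 -m inch '[[14,[0,0,-5],[0,0,0]],[14,[0,0,-8],[0,0,0]],[14,[0,0,-8],[0,0,0]],[14,[0,0,-8],[0,0,0]],[14,[0,0,-8],[0,0,0]],[14,[0,0,-8],[0,0,0]],[14,[0,0,-8],[0,0,0]],[14,[0,0,-8],[0,0,0]],[14,[0,0,-8],[0,0,0]],[14,[0,0,-8],[0,0,0]],[14,[0,0,-5],[0,0,0]],[14,[0,0,0],[0,0,0]]]'; python3 go.py 42 -0.5 34 0; python3 look.py w7.png
```

```text
time: 14.32
position: [0.6034, -0.0883, 0.0334]
tool_rot: [0.7, -0.1, -0.7, -0.103]
ft_force: [0.3, -0.4, 0.6]
grip_width: 0.0138
tray [38.8 -1.3 33.4] yaw -0.2 F [ 0.3 -0.4  0.6] grip 13.8 t 14.325 q [-0.33  0.71  1.59  0.01  0.84  1.52]
shift [-0.6 -0.8 -3.1] turn [-0.2   0.    0.22]
[252, 193, 60, 55, 2423] [281.8 218.8] tray [68.8 -0.9]
[9, 242, 68, 60, 1288] [ 29.5 269.7] tray [ 41.3 130.1]
[432, 255, 43, 47, 947] [451.6 282.3] tray [ 33.7 -89.6]
```

View pics/w7.png

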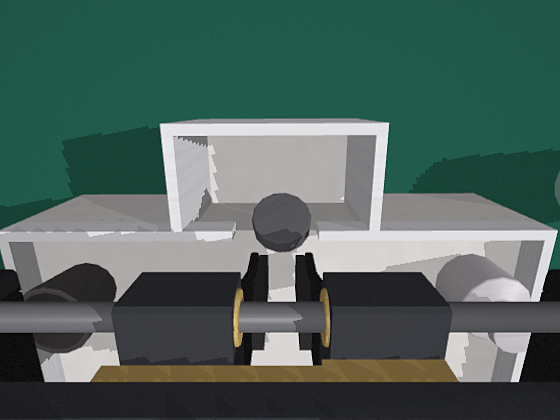

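The disc sits in the gate, centred at about (282,219). A few more mm should drop it.

```bash
python3 -m inch '[[14,[0,0,-3],[0,0,0]],[14,[0,0,-3],[0,0,0]],[14,[0,0,0],[0,0,0]],[14,[0,0,0],[0,0,0]]]' | grep -E 'pos|ft'; python3 go.py 42 -0.5 34 0; python3 look.py w8.png
```

```text
position: [0.6094, -0.0901, 0.0334]
ft_force: [-0.8, 0.7, 0.4]
tray [45.  -1.3 33.4] yaw -0.2 F [-0.8  0.7  0.4] grip 14.1 t 14.875 q [-0.33  0.72  1.57  0.01  0.85  1.52]
shift [-0.6 -0.8  3. ] turn [-0.2  -0.02  0.22]
[258, 151, 47, 44, 1625] [281.3 172.1] tray [98.5 -0.8]
[12, 254, 34, 48, 874] [ 28.5 275.1] tray [ 44.7 131.2]
[435, 271, 35, 31, 314] [446.3 290.2] tray [ 35.5 -87.5]
```

The first disc is in the slot. Next is the +y disc: lift, go behind it, and turn the heading by −22°.

```bash
python3 -m inch '[[18,[-22,0,4],[0,0,0]],[18,[-23,0,10],[0,0,0]],[18,[0,-5,22],[0,0,0]],[18,[0,-18,25],[0,0,0]],[18,[0,-20,25],[0,0,0]],[18,[0,-20,20],[0,0,0]],[18,[0,-15,10],[7,0,0]],[18,[0,0,0],[7.5,0,0]],[18,[0,0,0],[7.5,0,0]],[18,[0,0,0],[0,0,0]]]' >/dev/null; python3 go.py -85 86 60 -22; python3 look.py w9.png
```

```text
tray [-71.9  79.5  94. ] yaw -22.8 F [ 0.1  0.4 -0.6] grip 17.8 t 16.175 q [-0.18  0.52  1.8   0.    0.8   2.07]
shift [33.8 -0.6 15. ] turn [-0.8  -0.78  0.61]
[132, 75, 71, 85, 1459] [169.4 116. ] tray [ 27.5 115.2]
[474, 84, 48, 50, 1806] [497.5 108.6] tray [-47.2 -74.3]
[256, 193, 44, 42, 1413] [277.8 213.8] tray [-57.5  77.3]
```

```bash
python3 -m inch '[[18,[0,-1,15],[-0.8,-0.8,0.6]],[18,[18,0,0],[0,0,0]],[18,[20,0,0],[0,0,0]],[18,[13,0,0],[0,0,0]],[18,[0,0,0],[0,0,0]],[18,[0,0,0],[0,0,0]]]' | grep ft; python3 go.py -84.5 87 34 -22;  python3 look.py w10.png
```

```text
ft_force: [1.0, -0.2, 1.0]
tray [-87.7  87.8  43.5] yaw -21.5 F [ 1.  -0.2  1. ] grip 18.0 t 16.975 q [-0.16  0.61  1.85  0.    0.69  2.07]
shift [ 9.5 -0.5 -3.2] turn [ 0.52  0.09 -0.02]
[84, 8, 96, 127, 2152] [128.6  71.9] tray [ 29.8 118.3]
[252, 183, 58, 54, 2344] [280.7 209.2] tray [-57.5  77.2]
```

```bash
python3 -m inch '[[18,[6,0,-3],[0,0,0]],[18,[3.5,0,0],[0,0,0]],[18,[0,0,0],[0,0,0]],[18,[0,0,-4],[0,0,0]],[18,[0,0,-4],[0,0,0]],[18,[0,2.5,-6],[0,0,0]],[18,[0,2.5,-6],[0,0,0]],[18,[0,2.5,-6],[0,0,0]],[18,[0,2.5,-6],[0,0,0]],[18,[0,0,0],[0,0,0]]]' | grep ft; python3 go.py 2.5 8 34 -22;  python3 look.py w11.png
```

```text
ft_force: [0.3, -0.4, 0.5]
tray [-55.4  63.8  34.6] yaw -21.5 F [ 0.3 -0.4  0.5] grip 18.2 t 18.275 q [-0.21  0.64  1.79  0.    0.7   2.02]
shift [  0.6  30.6 -74.4] turn [ 0.47 -0.04  0.05]
[69, 115, 86, 86, 714] [109.8 155. ] tray [ 30.8 117.3]
[521, 132, 39, 59, 1382] [542.9 160.4] tray [-46.3 -71.4]
[75, 181, 53, 36, 310] [104.5 205.4] tray [ 10.3 132.1]
[253, 208, 59, 62, 2298] [281.7 234. ] tray [-35.5  56.7]
```

```bash
python3 -m inch '[[18,[0,2,-5],[0,0,0]],[18,[0,3,-7.5],[0,0,0]],[18,[0,3,-7.5],[0,0,0]],[18,[0,3,-7.5],[0,0,0]],[18,[0,3,-7.5],[0,0,0]],[18,[0,3,-7.5],[0,0,0]],[18,[0,3,-7.5],[0,0,0]],[18,[0,3,-7.5],[0,0,0]],[18,[0,3,-7],[0,0,0]],[18,[0,2,-5],[0,0,0]],[18,[0,0,0],[0,0,0]]]' | grep ft; python3 go.py 2.5 8 34 -22;  python3 look.py w12.png
```

```text
ft_force: [-1.2, 0.3, -0.4]
tray [ 2.1  8.7 34.4] yaw -21.5 F [-1.2  0.3 -0.4] grip 18.0 t 19.7 q [-0.31  0.68  1.68  0.    0.78  1.92]
shift [ 0.4  0.5 -0.6] turn [0.48 0.02 0.03]
[110, 13, 229, 165, 7351] [238.6  78.1] tray [97.2 -7.6]
[438, 106, 73, 82, 2183] [462.5 139.6] tray [ 34.9 -93.3]
[495, 122, 46, 61, 635] [508.9 149.5] tray [  22.5 -112.4]
[252, 208, 60, 70, 2528] [281.4 235.1] tray [21.7  1.9]
[443, 278, 46, 24, 800] [466.4 290. ] tray [-43.2 -78. ]
[60, 337, 48, 45, 697] [ 91.4 362.6] tray [-10.9 131.6]
```

```bash
python3 -m inch '[[18,[0,-0.5,-3],[-2.2,0,0]],[18,[0,-0.5,-4],[-2.2,0,0]],[18,[0,-0.3,-4],[-2.2,0,0]],[18,[0,-0.1,-4],[-2.2,0,0]],[18,[0,0.1,-4],[-2.2,0,0]],[18,[0,0.3,-4],[-2.2,0,0]],[18,[0,0.5,-4],[-2.2,0,0]],[18,[0,0.7,-4],[-2.2,0,0]],[18,[0,0.8,-3],[-2.2,0,0]],[18,[0,0,0],[-1.5,0,0]],[18,[0,0,0],[0,0,0]]]' | grep ft; python3 go.py 45 -1 34 0;  python3 look.py w13.png
```

```text
ft_force: [0.3, -0.9, 1.2]
tray [26.5  2.  33.7] yaw 0.8 F [ 0.3 -0.9  1.2] grip 17.9 t 21.125 q [-0.32  0.71  1.61 -0.    0.84  1.52]
shift [ -0.6   3.3 -18.5] turn [ 0.78  0.94 -0.04]
[265, 118, 48, 48, 1735] [288.3 141.6] tray [94.8  0.6]
[253, 208, 59, 77, 2565] [282.8 235.2] tray [48.7  2.5]
[13, 220, 29, 52, 906] [ 27.1 243.5] tray [ 42.5 131.3]
[444, 236, 57, 66, 1923] [467.4 263.5] tray [ 34.3 -92.9]
```

```bash
python3 -m inch '[[18,[0,0.8,-4],[0,0,0]],[18,[0,0.8,-4],[0,0,0]],[18,[0,0.6,-4],[0,0,0]],[18,[0,0,-4],[0,0,0]],[18,[0,0,-3],[0,0,0]],[18,[0,0,-2],[0,0,0]],[18,[0,0,0],[0,0,0]],[18,[0,0,0],[0,0,0]]]' | grep ft; python3 go.py 45 -1 34 0;  python3 look.py w14.png
```

```text
ft_force: [0.5, -0.0, -0.1]
tray [49.6  0.3 33.2] yaw 0.7 F [ 0.5 -0.  -0.1] grip 18.1 t 22.175 q [-0.32  0.73  1.55 -0.    0.88  1.52]
shift [-0.7  1.2  4.6] turn [ 0.73  0.88 -0.01]
[257, 162, 52, 47, 1681] [282.5 182.1] tray [99.   1.2]
[16, 260, 33, 42, 536] [ 32.  279.3] tray [ 45.6 131.1]
```

```bash
python3 - <<'E'
from h import *
w=cv2.imread('pics/w14.png').max(2);print(w[150:250:5,246:320:5])
for n in("scene","wrist"):
    if n=="scene":imaging.camera(n)
    for d in imaging.cut_out(n,"disc0"): print(n,round(d["confidence"],2),np.round(d["box"]))
E
```

```text
[[228 228 229 228 229 215 215 215 214 201 201 200 201 187 187]
 [233 232 232 232 232 232 232 232 232 232 231 232 231 231 231]
 [230 230 230 230 235 235 235 236 234 240 240 240 238 234 234]
 [181 183 182 185  79  82  78  77  73  77  76  80  74 180 181]
 [180 182 183 187  78  75  78  76  73  75  76  75  75 181 183]
 [180 181 181 184  75  77  75  77  76  76  75  76  73 181 182]
 [180 180 180 182  73  74  74  76  76  79  74  77 165 181 181]
 [181 182 182 186 111  70  71  69  74  76  77  68 181 181 182]
 [182 183 187  66  67  75  75  72  75  71  56 183 182 182 181]
 [182 182 185  63  72  70  73  70  70  65  59  59 182 182 183]
 [182 180  73  70  86  74  74  77  70  66  61  47 182 183 182]
 [181 179  44  55  58  58  61  56  56  60  61  40 182 182 183]
 [180 180 145  57  58  55  55  59  59  58  55  67 181 182 183]
 [181 184 182 193  50  60  59  59  55  62  58 195 182 183 183]
 [129 128 130 126 130 130 136 125 111 139 131 128 129 129 130]
 [131 127 129 130 128 129 130 130 130 131 132 132 130 130 130]
 [139 139 130 138 127 127 129 130 129 131 132 131 129 128 129]
 [138 138 140 130 128 125 130 129 130 128 132 133 130 130 128]
 [139 140 139 130 128 129 127 130 131 129 132 131 130 131 130]
 [128 128 137 138 139 127 130 130 129 130 129 130 130 128 129]]
scene 0.55 [167. 211.  11.   6.]
wrist 0.96 [284. 176.  40.  30.]
wrist 0.89 [280. 202.  47.  27.]
wrist 0.37 [485. 326.  87. 102.]
```

```bash
python3 -m inch '[[18,[-22,0,4],[0,0,0]],[18,[-23,0,10],[0,0,0]],[18,[0,3,22],[0,0,0]],[18,[0,16,25],[0,0,0]],[18,[0,20,25],[0,0,0]],[18,[0,20,22],[0,0,0]],[18,[0,20,12],[-7,0,0]],[18,[0,0,0],[-7.5,0,0]],[18,[0,0,0],[-7.5,0,0]],[18,[0,0,0],[0,0,0]]]' |grep ft; python3 go.py -77 -86 34 22; python3 look.py w15.png
```

```text
ft_force: [0.2, -0.8, -0.1]
tray [-68.7 -82.7  95.6] yaw 23.4 F [ 0.2 -0.8 -0.1] grip 17.8 t 23.625 q [-0.5   0.5   1.84 -0.    0.79  0.95]
shift [61.6 -0.5  9. ] turn [ 1.41 -0.08 -0.22]
[270, 0, 168, 282, 2561] [370.2 117.4] tray [  24.2 -102.9]
[465, 73, 80, 79, 1101] [502.6 109.4] tray [  61.3 -176.6]
[260, 180, 43, 42, 1416] [281.4 200.3] tray [-47.2 -73. ]
```

```bash
python3 -m inch '[[18,[0,-1,9],[1.4,0,0]],[18,[18,0,0],[0,0,0]],[18,[20,0,0],[0,0,0]],[18,[13,0,0],[0,0,0]],[18,[0,0,0],[0,0,0]],[18,[7,0,0],[0,0,0]],[18,[3,0,0],[0,0,0]],[18,[0,0,0],[0,0,0]]]' | grep ft; python3 go.py 2.5 -8 34 22;  python3 look.py w16.png
```

```text
ft_force: [-0.8, -0.3, 0.2]
tray [-77.6 -85.8  35.3] yaw 21.4 F [-0.8 -0.3  0.2] grip 18.2 t 24.675 q [-0.51  0.61  1.91 -0.    0.62  0.97]
shift [   1.5  -43.2 -103. ] turn [-0.56 -0.26 -0.36]
[362, 0, 138, 272, 4208] [433.7 115.9] tray [  21.3 -121.2]
[364, 36, 53, 86, 1224] [378.9  85. ] tray [ 24.  -91.8]
[512, 47, 48, 80, 805] [528.8  88.4] tray [  47.4 -155.2]
[259, 188, 52, 55, 764] [298.3 215.4] tray [-45.5 -81.4]
```

```bash
python3 -m inch '[[18,[1,0,-4],[0,0,0]],[18,[0,0,-5],[0,0,0]],[18,[0,0,-5],[0,0,0]],[18,[0,-2.5,-6],[0,0,0]],[18,[0,-2.5,-6],[0,0,0]],[18,[0,-2.5,-6],[0,0,0]],[18,[0,-2.5,-6],[0,0,0]],[18,[0,0,0],[0,0,0]]]' | grep ft; python3 go.py 2.5 -8 34 22;  python3 look.py w17.png
```

```text
ft_force: [0.5, -0.7, -1.2]
tray [-42.8 -60.7  34.9] yaw 21.5 F [ 0.5 -0.7 -1.2] grip 17.8 t 25.725 q [-0.45  0.63  1.82 -0.    0.68  1.04]
shift [  1.1 -32.5 -61.4] turn [-0.53 -0.33 -0.41]
[330, 0, 27, 46, 460] [342.5  21.4] tray [ 75.5 -41.1]
[281, 37, 225, 140, 2132] [419.3 106.7] tray [ 56.8 -87.9]
[516, 118, 44, 76, 737] [532.8 155.1] tray [  57.2 -148.5]
[379, 136, 61, 81, 1417] [398.3 164. ] tray [ 30.  -90.9]
[420, 160, 42, 55, 376] [432.1 179.9] tray [  29.1 -109.7]
[411, 216, 49, 58, 1002] [434.6 243.7] tray [   0.4 -127. ]
```

```bash
python3 -c "
from h import *
w=cv2.imread('pics/w17.png').max(2);print(w[196:268:5,240:330:5])
d=imaging.cut_out('wrist','disc0');print([(x['confidence'],x['box']) for x in d])"
```

```text
[[136 137 136 137 146 177 176 178 178 177 175 177 177 177 177 179 179 178]
 [138 136 135 139 138 138 135 136  82 173 184 177 176 178 181 177 178 179]
 [137 137 138 137 138 124  33  36  39  32  36  23 180 178 179 179 180 179]
 [138 138 137 137  68  42  57  54  53  50  72  75  40 184 177 177 177 177]
 [138 137 136 142  41  52  47  50  51  54  76  73  76  51 176 177 178 178]
 [137 139 135  17  54  50  48  50  52  50  71  70  73  77 188 177 177 176]
 [139 136 138  53  50  51  51  51  50  51  50  74  69  71 105 178 178 177]
 [137 137 140  49  48  53  48  53  49  48  54  74  71  69  90 178 177 177]
 [138 136 138  51  48  52  47  51  52  51  53  74  69  72  91 177 178 178]
 [137 138 137  51  50  53  52  51  50  51  52  68  67  71 134 176 177 178]
 [134 137 138 119  46  50  51  52  53  51  46  72  73  68 177 177 178 178]
 [136 139 135 139  42  52  51  50  49  52  50  48  51 157 170 174 177 177]
 [137 144   4  20  20  81  51  51  49  51  51  47   9  21  15   9 177 178]
 [137  20  16  17  20 153 145 128  73  92 147 143   9  24   8  14 180 176]
 [138   5  15  24  19 151 141 139 138 138 137 142   2  16  15  13 188 177]]
[(0.68, [253.6, 19.0, 56.6, 34.5]), (0.67, [288.6, 6.2, 10.4, 10.7]), (0.65, [283.4, 236.2, 58.9, 61.8]), (0.39, [262.7, 185.7, 522.8, 371.3])]
```

Disc is in the cradle (centred at column 283). I'll continue to the point before the gate.

```bash
python3 -m inch '[[18,[0,-2,-4],[0,0,0]],[18,[0,-3.5,-6.5],[0,0,0]],[18,[0,-3.5,-6.5],[0,0,0]],[18,[0,-3.5,-6.5],[0,0,0]],[18,[0,-3.5,-6.5],[0,0,0]],[18,[0,-3.5,-6.5],[0,0,0]],[18,[0,-3.5,-6.5],[0,0,0]],[18,[0,-3.5,-6.5],[0,0,0]],[18,[0,-3.5,-6.5],[0,0,0]],[18,[0,-2,-4],[0,0,0]],[18,[0,0,0],[0,0,0]]]' | grep ft; python3 go.py 2.5 -8 34 22;  python3 - <<'E'
from h import *
save('wrist','w18.png');print([(round(x['confidence'],2),np.round(x['box'])) for x in imaging.cut_out('wrist','disc0')])
a=-.2836;Rt=R.from_euler('z',a).as_matrix()
for x in imaging.cut_out('wrist','disc0'): print((Rt.T@(atz("wrist",x['box'][:2],.069)-[.5665,-.0762,0])*1000).round(1))
E
```

```text
ft_force: [0.1, 0.5, 0.1]
tray [ 3.6 -5.5 34.8] yaw 21.5 F [0.1 0.5 0.1] grip 18.0 t 27.2 q [-0.34  0.68  1.69 -0.01  0.77  1.15]
shift [0.8 1.9 2. ] turn [-0.55 -0.27 -0.38]
[(0.93, array([285., 234.,  56.,  60.])), (0.86, array([329.,  99.,  45.,  50.]))]
[24.   1.2 69. ]
[91.1  6.5 69. ]
```

```bash
python3 -m inch '[[18,[0,0.5,-3],[2.2,0,0]],[18,[0,0.6,-4],[2.2,0,0]],[18,[0,0.4,-4],[2.2,0,0]],[18,[0,0.2,-4],[2.2,0,0]],[18,[0,0,-4],[2.2,0,0]],[18,[0,-0.2,-4],[2.2,0,0]],[18,[0,-0.4,-4],[2.2,0,0]],[18,[0,-0.5,-4],[2.2,0,0]],[18,[0,-0.6,-3],[2.2,0,0]],[18,[0,0,0],[1.5,0,0]],[18,[0,0,0],[0,0,0]]]' | grep ft; python3 go.py 48 0 34 0;  python3 - <<'E'
from h import *
save('wrist','w19.png')
a=-.2836;Rt=R.from_euler('z',a).as_matrix()
for x in imaging.cut_out('wrist','disc0'): print(np.round(x['box']),(Rt.T@(atz("wrist",x['box'][:2],.069)-[.5665,-.0762,0])*1000).round(1))
E
```

```text
ft_force: [0.3, 0.3, 0.8]
tray [30.4 -0.2 34.4] yaw -0.8 F [0.3 0.3 0.8] grip 18.0 t 28.725 q [-0.32  0.71  1.61 -0.    0.84  1.55]
shift [  0.2  -0.4 -17.6] turn [-0.82  0.35 -0.2 ]
[282. 137.  43.  44.] [100.2  -0.3  69. ]
[279. 173.  50.  38.] [83.5  1.4 69. ]
[283. 233.  60.  59.] [53.  -0.4 69. ]
```

```bash
python3 -m inch '[[18,[0,0,-4],[0,0,0]],[18,[0,0,-4],[0,0,0]],[18,[0,0,-4],[0,0,0]],[18,[0,0,-4],[0,0,0]],[18,[0,0,-3],[0,0,0]],[18,[0,0,-2],[0,0,0]],[18,[0,0,0],[0,0,0]],[18,[0,0,0],[0,0,0]]]' | grep ft; python3 go.py; python3 - <<'E'
from h import *
im=save('wrist','w20.png')
for x in imaging.cut_out('wrist','disc0'): print(round(x['confidence'],2),np.round(x['box']))
imaging.camera("scene")
for x in imaging.cut_out('scene','disc0'): print('scene',round(x['confidence'],2),np.round(x['box']))
E
```

```text
ft_force: [0.1, -0.0, -1.2]
tray [53.4 -0.7 34.1] yaw -0.8 F [ 0.1 -0.  -1.2] grip 17.9 t 29.825 q [-0.32  0.73  1.55 -0.01  0.87  1.55]
0.74 [280. 219.  52.  36.]
0.73 [280. 181.  44.  27.]
0.61 [279. 196.  49.   7.]
scene 0.61 [167. 211.  15.   9.]
scene 0.58 [240. 313.  18.  13.]
```

```bash
python3 -m inch '[[18,[0,0,4],[0,0,0]],[18,[-20,0,4],[0,0,0]],[18,[-40,0,10],[0,0,0]],[18,[-40,0,10],[0,0,0]],[18,[-20,0,10],[0,0,0]],[18,[0,0,0],[0,0,0]],[18,[0,0,0],[0,0,0]]]' | grep ft; python3 go.py; python3 - <<'E'
from h import *
save('wrist','w21.png');save('scene','s21.png')
O=np.array([.5665,-.0762,0]);Rt=R.from_euler('z',-.2836).as_matrix()
for n in('wrist','scene'):
    for x in imaging.cut_out(n,'disc0'): print(n,round(x['confidence'],2),np.round(x['box']),[(Rt.T@(atz(n,x['box'][:2],z)-O)*1000).round()[:2].tolist() for z in(.02,.04)])
    for t,z in(("weight",.06),("crucible",.06),("bottle",0),("beaker",0)):
        for d in imaging.tip_of(n,t)[:1]: print(n,t,round(d["confidence"],2),np.round(d["pixel"],1),atz(n,d["pixel"],z).round(4))
w=cv2.imread('pics/w21.png');c=[int(v) for v in proj('wrist',Rt@[.085,0,.04]+O)];print(c)
w=w[max(0,c[1]-75):c[1]+75,c[0]-95:c[0]+95]
s=cv2.imread('pics/s21.png')[190:370,90:430]
cv2.imwrite('pics/c6.png',np.vstack([cv2.resize(w,(380,300),interpolation=2),cv2.resize(s[:, :],(380,200),interpolation=2)]) if 0 else np.hstack([cv2.resize(w,(390,308),interpolation=2),cv2.resize(s,(400,308),interpolation=2)]))
E
```

```text
ft_force: [0.3, 0.1, 1.2]
tray [ 14.5   0.4 163.3] yaw -0.8 F [0.3 0.1 1.2] grip 17.8 t 30.9 q [-0.33  0.51  1.56 -0.    1.08  1.54]
wrist 0.96 [281. 134.  36.  28.] [[73.0, 0.0], [74.0, 0.0]]
wrist 0.88 [281. 108.  24.  30.] [[97.0, 0.0], [97.0, 0.0]]
wrist 0.78 [296. 356.  25.  17.] [[-187.0, -14.0], [-170.0, -14.0]]
wrist 0.37 [ 41. 130.  82.  75.] [[79.0, 231.0], [80.0, 217.0]]
wrist weight 0.9 [394.2 186.7] [ 0.5652 -0.1803  0.06  ]
wrist crucible 0.78 [165.  191.2] [0.6214 0.0168 0.06  ]
wrist bottle 0.86 [ 54.  124.8] [0.7106 0.1213 0.    ]
wrist beaker 0.79 [487.8 129.3] [ 0.5771 -0.2995  0.    ]
scene 0.74 [240. 311.  18.  11.] [[64.0, 1.0], [78.0, 1.0]]
scene weight 0.89 [170.8 284. ] [ 0.5626 -0.1787  0.06  ]
scene crucible 0.6 [301.3 267. ] [0.6199 0.0181 0.06  ]
scene bottle 0.57 [381.  308.4] [0.7094 0.119  0.    ]
scene beaker 0.63 [103.6 342.3] [ 0.5767 -0.2978  0.    ]
[281, 121]
```

View pics/c6.png

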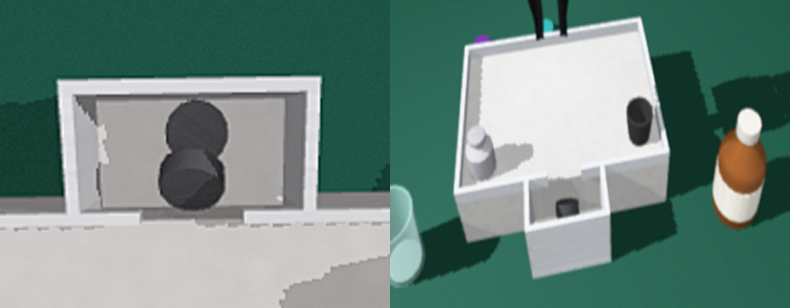

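The final view shows an empty deck, with the discs stacked in the slot at crop pixels (197,128) and (192,178). The weight, crucible, bottle and beaker are all standing. The topmost disc triangulates to z ≈ 36 mm, below the 50 mm limit. Handing in.

```bash
python3 -c "
from h import *
print(robot.hand_in())"
```

```text
the job is handed in; nothing more can be done
None
```

I pushed the three discs through the gate one at a time with slightly opened fingers: the middle disc first, then the +y disc, then the −y disc. The job was handed in at about 31 s of the 61 s allowed; no verdict is given.

**Last checks:**
- **Discs:** the deck is empty. The discs lie piled in the slot around y ≈ 0, x ≈ 73–97 mm in the tray frame. The highest surface is about 36 mm up, under the 50 mm limit. In the last picture two discs show clearly; I take the third to be partly hidden beneath the top one. I did not measure each disc's final height separately.
- **Other objects:** the weight, crucible, bottle and beaker all stand. Start and end measurements agree to within about 10 mm, which is within how much the camera readings scatter.
- **Force and contact:** wrist force read under 2 N whenever I checked, at the end of each move. The gripper was lifted clear before hand-in.

**What disagreed:**
- **Fingertip height:** the tips sit about 30 mm higher than the reported TCP, so my first push passed over the middle disc without moving it. I estimated the true height from the camera pictures, because lowering the fingers step by step never reached the deck.
- **Disc spacing:** I measured about 75 mm between the discs where the text says 66 mm, and used the measured positions.
- **Pictures:** I viewed 12 pictures, which is the limit, rather than the planned 8.

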